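# Find the empty bay of the bottle riser

## Robot

A 6-joint arm with a two-finger parallel gripper is mounted at the origin on the work surface. World frame = base frame: x ahead of the robot, y to its left, z up, the work surface at z = 0. Lengths are in m, angles in degrees, forces in N, time in s.
With the tool pointing down it reaches from about 0.4 to 0.825 m from the base axis. Payload 7 kg.
Tool frame: the origin (TCP) lies on the centre line of the jaws, within the pads' length; the fingertips stand 25 mm ahead of it and the grasp point (between the pads) lies 6 mm ahead of it; x points along the fingers, z is the direction in which the jaws open and shut, and the axes are right-handed (so a half turn about x gives the same grasp; the last joint's range is limited). The gripper opens to 88 mm and grips with 3 to 60 N. Pads are 19 mm wide; open, the fingers measure 130 mm over their backs; the gripper's body (78 mm by 193 mm) begins 47 mm behind the grasp point.
Start: joints at [89.215, 20.546, 0.682, 0, -70.136, -16.507], TCP at [0.201, 0.644, 0.252] pointing down, gripper open.
Joint ranges: [-176.03, 176.03], [-82.01, 121.73], [-58.28, 71.71], [-173.87, 95.51], [-174.79, -0.11], [-173.66, 173.66]. Speed limits (degrees/s): [136.94, 136.94, 172.46, 180, 180, 180].

## Interface

Orientations are given as [roll, pitch, yaw] about the fixed x, y, z axes, in that order (R = Rz(yaw) Ry(pitch) Rx(roll)).
In Python, from plant import ctrl gives the robot as it stands. The module is installed in compiled form; this text tells all that it offers.
- The arm moves only by the tool send_rows, never from a script. Its argument "deltas" is a list of rows, each an object of numbers: "dx", "dy", "dz": the shift along the tool's x, y, z in mm; "ax", "ay", "az": the turn, a rotation vector about the tool's x, y, z in units of 5 degrees (1.0 is 5 degrees); "fingers": the opening, from 0 (shut) to 1 (fully open). A call has 1 to 12 rows; each row shifts and turns the commanded pose from where the row before left it, along the tool's axes as they then stand; what a row does not reach is not made up. A row lasts 1/8 s, in which the tool goes at most 62.5 mm and 10.7 degrees, less where a joint would pass 70% of its speed; a pose out of reach is approached as far as the arm can. A call with a gripper value outside its range is refused whole. The fingers move at their own pace and stop on an object; the grip force is fixed at half the most. Time passes only in rows, so rows that do not move let the fingers close. It gives the time, the measured TCP pose, the force and the opening at its end, in the units of the state.
- ctrl.get_obs(): the state, without advancing time (a new reading comes with each control period).
- ctrl.snapshot(name): name is "scene" or "top" or "wrist"; returns a dict with "image" (400x640x3 uint8, blue, green, red), "fx", "fy", "cx", "cy" (pixels), "R" (3x3) and "t" (3): a world point X has camera coordinates R X + t; the wrist camera has in their place "hand_eye" (4x4, takes a point from camera to tool coordinates, whose origin is the TCP and whose axes are the tool frame's). Camera axes: x right, y down, z forward; pixel columns grow to the right and rows downward; lengths in m; the calibration is good to about 2 mm. A picture is of the moment at which its call begins: read the wrist's pose just before it. There is no depth.
- ctrl.close_job(): hands the job in, once; it reports no verdict.
The state is a dict: "clock": time; "joint_pos": joint angles; "qvel": joint speeds; "tau": joint torques, N m; "tool_pos": TCP position; "orientation": TCP orientation; "force": force on the tool from outside, world axes, zero at the start; "moment": the same for the moment, N m; "opening": finger opening in m.
Only numpy, scipy, OpenCV 4.12 (cv2) and the standard library are available. Lean on these libraries where they do the work, as an engineer would, in place of code of your own. Each camera call takes 0.05 s, during which the arm holds its last target.

## Task

Only one bay of the white storage riser is empty: its cover rocks when its near edge is pressed, while the other three, which look the same, are propped by cartons beneath. Press the covers gently with the fingertips to find the one that rocks, then push it well open, at least 40 degrees down into its bay, and leave it open with the hand clear. Force none of the covers, lift nothing, and leave the bottles and other things standing where they are.

Things in the scene. Friction and masses are not known exactly. Their poses are not given: they have to be found in the camera images.
- riser: White storage riser fixed to the table (sizes in mm): 270 (x) x 500 (y) x 100 high; origin: centre of its underside, x away from the robot, z up. In its flat top are four identical wooden covers, flush, at y +172.5 (cover1), +57.5 (cover2), -57.5 (cover3), -172.5 (cover4); 35 wide strips between, a 100 ledge behind. Any three of the bays below hold a carton reaching to 2 below the cover; one is empty.
- cover1 (a joint): Angle of cover1, rad (sizes in mm): 0 shut, grows as its near edge goes down into the bay (far edge rises); stop at 0.95. Cover 130 (riser x) x 80 x 8 thick, pivot along y 85 from the near edge; gives only when pressed on the near side of it. A free cover turns at 2 to 4 N pressed 40 to 60 from the pivot and stays at any angle; a propped one moves 0.05 rad at most, then is solid.
- cover1_press (a point): (mm) Point on the top face of cover1, midway across its width, 30 from its near edge and 55 from the pivot (which lies to +x of it); it moves with the cover. Here the covers are to be pressed; a tip that comes straight down here and goes on to 48 below the riser's top turns a free cover by about 0.8 rad.
- cover2 (a joint): Angle of cover2, rad (sizes in mm): 0 shut, grows as its near edge goes down into the bay (far edge rises); stop at 0.95. Cover 130 (riser x) x 80 x 8 thick, pivot along y 85 from the near edge; gives only when pressed on the near side of it. A free cover turns at 2 to 4 N pressed 40 to 60 from the pivot and stays at any angle; a propped one moves 0.05 rad at most, then is solid.
- cover2_press (a point): (mm) Point on the top face of cover2, midway across its width, 30 from its near edge and 55 from the pivot (which lies to +x of it); it moves with the cover. Here the covers are to be pressed; a tip that comes straight down here and goes on to 48 below the riser's top turns a free cover by about 0.8 rad.
- cover3 (a joint): Angle of cover3, rad (sizes in mm): 0 shut, grows as its near edge goes down into the bay (far edge rises); stop at 0.95. Cover 130 (riser x) x 80 x 8 thick, pivot along y 85 from the near edge; gives only when pressed on the near side of it. A free cover turns at 2 to 4 N pressed 40 to 60 from the pivot and stays at any angle; a propped one moves 0.05 rad at most, then is solid.
- cover3_press (a point): (mm) Point on the top face of cover3, midway across its width, 30 from its near edge and 55 from the pivot (which lies to +x of it); it moves with the cover. Here the covers are to be pressed; a tip that comes straight down here and goes on to 48 below the riser's top turns a free cover by about 0.8 rad.
- cover4 (a joint): Angle of cover4, rad (sizes in mm): 0 shut, grows as its near edge goes down into the bay (far edge rises); stop at 0.95. Cover 130 (riser x) x 80 x 8 thick, pivot along y 85 from the near edge; gives only when pressed on the near side of it. A free cover turns at 2 to 4 N pressed 40 to 60 from the pivot and stays at any angle; a propped one moves 0.05 rad at most, then is solid.
- cover4_press (a point): (mm) Point on the top face of cover4, midway across its width, 30 from its near edge and 55 from the pivot (which lies to +x of it); it moves with the cover. Here the covers are to be pressed; a tip that comes straight down here and goes on to 48 below the riser's top turns a free cover by about 0.8 rad.
- vial_a: Small amber glass vial with black cap, 24 mm across, 55 mm high, standing on the strip between cover1 and cover2, beside the far part of the covers. Origin: centre of its underside. To be left alone.
- vial_b: Small amber glass vial with black cap, 24 mm across, 55 mm high, standing on the strip between cover2 and cover3, beside the far part of the covers. Origin: centre of its underside. To be left alone.
- flask: White plastic bottle with black cap, 58 mm across, 110 mm high, standing on the ledge behind the covers. Origin: centre of its underside. To be left alone.
- jar: Glass jar with steel lid, 60 mm across, 60 mm high, standing on the ledge behind the covers. Origin: centre of its underside. To be left alone.
- beaker: Open glass beaker, 64 mm across, 80 mm high, on the table to the left. Origin: centre of its underside. To be left alone.
- tape: Clear ring (empty reel), 90 mm across, 20 mm high, lying on the table in front of the right end of the riser. Origin: centre of its underside. To be left alone.
- amber: Amber glass bottle with label and black cap, 60 mm across, 120 mm high, on the table to the right. Origin: centre of its underside. To be left alone.

How it is judged:
By the outcome, as a careful person would: the job done as asked, in the order asked, and still so for the second after the job is handed in, with the robot touching nothing.
It also fails if it takes over 45 s, if anything falls off the work surface, if the arm or the gripper's body presses on something with over 40 N, if the wrist force passes 120 N, or if a joint passes its speed limit or range.

## Working session

There is one attempt and no reset: what is moved stays moved. The work goes in short steps, Python scripts to look and compute and a tool call to move; the robot and the scene stay as the last step left them, time stands still between calls to the robot, and variables do not carry over. Pictures are saved under pics/ and viewed, and the job is handed in when it is done.

Besides the shell and the picture viewer there is one more tool, called as a command line: name --argument value ..., lists and objects as JSON in quotes. send_rows: Moves the arm, as the interface text tells. Its arguments: {"type":"object","properties":{"deltas":{"type":"array","items":{"type":"object","properties":{"dx":{"type":"number"},"dy":{"type":"number"},"dz":{"type":"number"},"ax":{"type":"number"},"ay":{"type":"number"},"az":{"type":"number"},"fingers":{"type":"number"}}}}},"required":["deltas"]}

```bash
mkdir -p pics
python3 - <<'E'
from plant import ctrl
import cv2
print(ctrl.get_obs())
for n in ("scene","top"):
    s=ctrl.snapshot(n); cv2.imwrite(f"pics/{n}0.png",s["image"])
    print(n,s["fx"],s["fy"],s["cx"],s["cy"],s["R"],s["t"])
E
```

```text
{'clock': 0.0, 'joint_pos': array([ 8.92127384e+01,  2.05907262e+01,  6.33868354e-01, -2.17972490e-02,
       -7.01351044e+01, -1.65067125e+01]), 'qvel': array([-0.0682904 , -0.01343178, -0.16062152, -0.05959242, -0.00124043,
        0.10857188]), 'tau': array([ 8.45148634e-05, -5.82722747e+01,  2.93042600e+01,  6.99670047e+00,
        6.81356833e-03, -1.50049505e-04]), 'tool_pos': array([0.20054179, 0.64405139, 0.25062609]), 'orientation': array([   3.94704893,   89.90578178, -103.35434842]), 'force': array([ 0.43000325, -0.5169811 ,  0.5583891 ]), 'moment': array([ 0.00164636,  0.01247831, -0.00742998]), 'opening': 0.0877416384491057}
scene 428.68722841444196 428.68722841444196 320.41388455446446 203.54075349868415 [[-0.78042987  0.625228   -0.00437739]
 [ 0.4475437   0.55372221 -0.70220819]
 [-0.43661637 -0.54998332 -0.71195821]] [ 0.43582666 -0.13360399  1.48070598]
top 466.00864438599973 466.00864438599973 312.102096707853 195.47790694680413 [[ 1.61626716e-04 -9.99866366e-01 -1.63469658e-02]
 [-9.95816583e-01  1.33276747e-03 -9.13649632e-02]
 [ 9.13745404e-02  1.62933467e-02 -9.95683293e-01]] [-0.03650886  0.50437146  1.26511418]
```

View pics/top0.png

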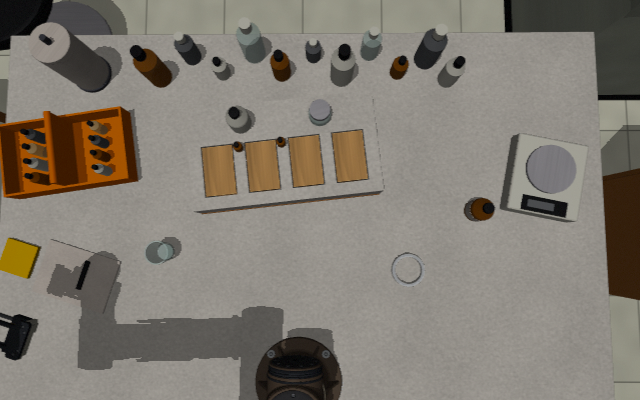

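View pics/scene0.png

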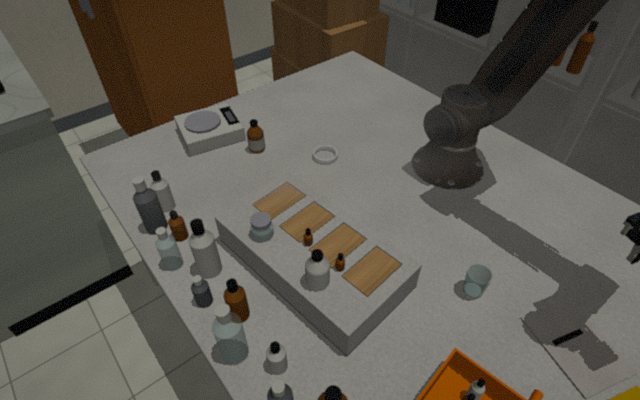

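The top view shows four wood covers at about (219,170), (263,166), (307,161) and (350,156). The two vials are at (238,146) and (281,142), the flask and jar stand behind, and the tape ring is at (407,268). Next I'll measure the covers on the z=0.1 plane.

```bash
cat > h.py <<'E'
import numpy as np
def ray(s,uv,z):
    R=np.array(s["R"]);t=np.array(s["t"]);c=-R.T@t
    uv=np.atleast_2d(uv).astype(float)
    d=np.c_[(uv[:,0]-s["cx"])/s["fx"],(uv[:,1]-s["cy"])/s["fy"],np.ones(len(uv))]@R
    return c+d*((z-c[2])/d[:,2])[:,None]
E
python3 - <<'E'
from plant import ctrl
import cv2,numpy as np
from h import ray
for n,roi in (("top",(195,120,180,85)),("scene",(240,175,170,130))):
    s=ctrl.snapshot(n);im=s["image"]
    hsv=cv2.cvtColor(im,cv2.COLOR_BGR2HSV)
    m=cv2.inRange(hsv,(8,70,90),(25,255,255))
    k=np.zeros_like(m);x,y,w,h=roi;k[y:y+h,x:x+w]=m[y:y+h,x:x+w]
    cs,_=cv2.findContours(k,cv2.RETR_EXTERNAL,cv2.CHAIN_APPROX_NONE)
    C=[]
    for c in cs:
        if cv2.contourArea(c)<300: continue
        P=ray(s,c[:,0],0.1)
        r=cv2.minAreaRect((P[:,:2]*1000).astype(np.float32)); C.append(r[0])
        print(n,np.round(r[0],1),np.round(r[1],1),round(r[2],1),cv2.contourArea(c))
    C=np.array(sorted(C,key=lambda p:-p[1])); d=C[0]-C[-1]; print("span",np.hypot(*d),"yaw of y axis",np.degrees(np.arctan2(-d[0],d[1])),C.mean(0))
E
```

```text
top [563.3 206.9] [131.7  81.6] 6.4 1454.5
top [577.  93.] [129.8  81.4] 6.3 1445.5
top [589.5 -21.2] [129.8  81.2] 6.2 1446.5
top [ 602.3 -135.3] [129.7  81.3] 6.2 1448.5
span 344.4246035512142 yaw of y axis 6.507493646588405 [583.04690552  35.88298035]
scene [562.4 206.7] [130.6  81.4] 6.1 1398.0
scene [575.4  92.4] [131.3  81.2] 6.3 995.5
scene [587.5 -22.1] [130.6  81.3] 6.2 943.5
scene [ 600.3 -136.1] [130.2  80.8] 6.4 826.0
span 344.9045127989479 yaw of y axis 6.312268414210313 [581.38180542  35.22101974]
```

```bash
cat >> h.py <<'E'
from scipy.spatial.transform import Rotation as Ro
PR=[(528.0,202.9),(541.4,88.8),(553.7,-25.5),(566.5,-139.6)]
YAW=6.4
def plan(o,target_mm,turn=True):
    R=Ro.from_euler("xyz",o["orientation"],degrees=True)
    yv=np.array([-np.sin(np.radians(YAW)),np.cos(np.radians(YAW)),0])
    out=[]
    for s in (1,-1):
        z=s*yv; x=np.array([0,0,-1.]); y=np.cross(z,x)
        T=Ro.from_matrix(np.c_[x,y,z])
        out.append((R.inv()*T).as_rotvec(degrees=True)/5)
    d=np.array(target_mm)-np.array(o["tool_pos"])*1000
    return out,R.inv().apply(d),d,R.as_matrix()
E
python3 - <<'E'
from plant import ctrl
import numpy as np
from h import *
o=ctrl.get_obs()
a,b,d,M=plan(o,(*PR[0],170))
print(np.round(a,2),np.round(b,1),np.round(d,1));print(M.round(3))
s=ctrl.snapshot("top")
y=np.radians(6.4);ex=np.array([np.cos(y),np.sin(y)])
for n,uv,z in(("va cap",(238,146),.155),("vb cap",(281,142),.155),("flask cap",(234,113),.21),("jar",(320,106),.16)):
    P=ray(s,uv,z)[0]*1000
    print(n,P.round(),"riser x from press line",((P[:2]-PR[0])@ex).round())
E
```

```text
[[ 3.126e+01  0.000e+00 -2.000e-02]
 [-4.740e+00  1.000e-02  0.000e+00]] [ 81.4 443.8 323.9] [ 327.4 -441.3  -81. ]
[[-0.     0.955 -0.297]
 [-0.001 -0.297 -0.955]
 [-1.     0.     0.001]]
va cap [617. 147. 155.] riser x from press line 82.0
vb cap [627.  39. 155.] riser x from press line 80.0
flask cap [687. 148. 210.] riser x from press line 152.0
jar [717. -59. 160.] riser x from press line 159.0
```

send_rows --deltas '[{"dy": 44,"dz": 32,"fingers": 0},{"dy": 44,"dz": 32,"fingers": 0},{"dy": 44,"dz": 32,"fingers": 0},{"dy": 44,"dz": 32,"fingers": 0},{"dy": 44,"dz": 32,"fingers": 0},{"dy": 44,"dz": 32,"fingers": 0},{"dy": 44,"dz": 32,"fingers": 0},{"dy": 44,"dz": 32,"fingers": 0},{"dy": 44,"dz": 32,"fingers": 0},{"dy": 44,"dz": 32,"fingers": 0}]'

```text
validation failed for argument at $.de...
```

send_rows --deltas '[{"ax": -1.58,"fingers": 0},{"ax": -1.58,"fingers": 0},{"ax": -1.58,"fingers": 0},{"fingers": 0}]'

```text
validation failed for argument at $.de...
```

Run:
```python
from plant import ctrl
import numpy as np,cv2
from h import *
o=ctrl.get_obs()
a,b,d,M=plan(o,(*PR[0],150))
print(o["clock"],o["tool_pos"],o["force"],o["opening"],np.round(a,2),np.round(b,1));print(M.round(3))
for n in ("scene","top"): cv2.imwrite(f"pics/{n}1.png",ctrl.snapshot(n)["image"])
```

```text
0.25 [0.20057271 0.64428811 0.25113624] [ 0.63856495 -0.31189196  0.04812662] 0.08753725499517259 [[ 3.126e+01  0.000e+00 -1.000e-02]
 [-4.740e+00  1.000e-02  0.000e+00]] [101.4 443.8 324.1]
[[-0.     0.955 -0.297]
 [-0.001 -0.297 -0.955]
 [-1.     0.     0.001]]
```

The move calls were refused and nothing moved. I'll resend the rows with every field filled in.

send_rows --deltas '[{"dx": 0,"dy": 44,"dz": 32,"ax": 0,"ay": 0,"az": 0,"fingers": 0},{"dx": 0,"dy": 44,"dz": 32,"ax": 0,"ay": 0,"az": 0,"fingers": 0}]'

```text
clock: 0.6
tool_pos: [0.2659, 0.5564, 0.2511]
orientation: [17.2, 90.0, -90.0]
force: [1.1, -0.9, 0.5]
opening: 0.0732
```

send_rows --deltas '[{"dx": 0,"dy": 44,"dz": 32,"ax": 0,"ay": 0,"az": 0,"fingers": 0},{"dx": 0,"dy": 44,"dz": 32,"ax": 0,"ay": 0,"az": 0,"fingers": 0},{"dx": 0,"dy": 44,"dz": 32,"ax": 0,"ay": 0,"az": 0,"fingers": 0},{"dx": 0,"dy": 44,"dz": 32,"ax": 0,"ay": 0,"az": 0,"fingers": 0},{"dx": 0,"dy": 44,"dz": 32,"ax": 0,"ay": 0,"az": 0,"fingers": 0},{"dx": 0,"dy": 44,"dz": 32,"ax": 0,"ay": 0,"az": 0,"fingers": 0},{"dx": 0,"dy": 44,"dz": 32,"ax": 0,"ay": 0,"az": 0,"fingers": 0},{"dx": 0,"dy": 44,"dz": 32,"ax": 0,"ay": 0,"az": 0,"fingers": 0},{"dx": 0,"dy": 0,"dz": 0,"ax": -1.58,"ay": 0,"az": 0,"fingers": 0},{"dx": 0,"dy": 0,"dz": 0,"ax": -1.58,"ay": 0,"az": 0,"fingers": 0},{"dx": 0,"dy": 0,"dz": 0,"ax": -1.58,"ay": 0,"az": 0,"fingers": 0},{"dx": 0,"dy": 0,"dz": 0,"ax": 0,"ay": 0,"az": 0,"fingers": 0}]'

```text
clock: 2.1
tool_pos: [0.5257, 0.2081, 0.2516]
orientation: [130.9, 90.0, 47.2]
force: [-1.0, -0.2, -0.3]
opening: 0.0003
```

Run:
```python
from plant import ctrl
import numpy as np,cv2
from h import *
o=ctrl.get_obs()
a,b,d,M=plan(o,(*PR[0],150))
print(o["clock"],o["tool_pos"],o["force"],o["opening"],np.round(a,2),np.round(b,1));print(M.round(3))
for n in ("scene","top"): cv2.imwrite(f"pics/{n}2.png",ctrl.snapshot(n)["image"])
```

```text
2.1 [0.52565526 0.20807632 0.25162428] [-0.99255867 -0.16420247 -0.28844074] 0.0003155569369330666 [[ 3.599e+01 -0.000e+00  0.000e+00]
 [-1.000e-02 -0.000e+00 -0.000e+00]] [101.6   1.7   5.4]
[[ 0.     0.994  0.111]
 [ 0.     0.111 -0.994]
 [-1.     0.    -0.   ]]
```

View pics/scene2.png

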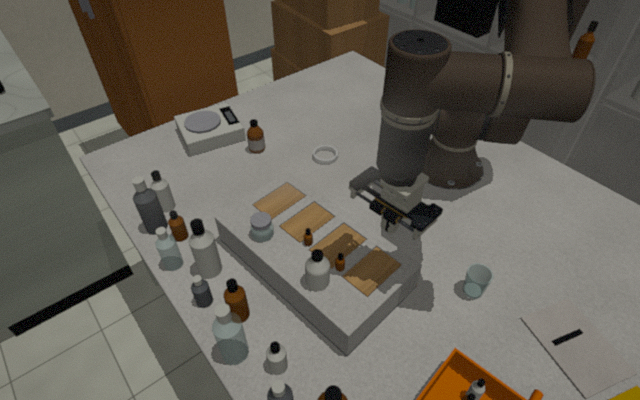

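View pics/top2.png

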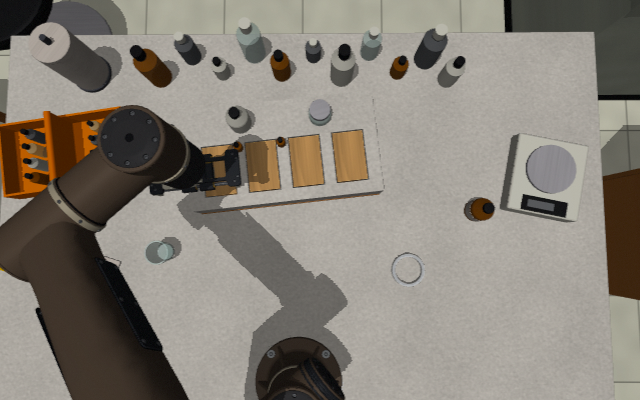

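The scene view shows the shut fingers above cover1, with the gripper body long along the row of covers and clear of the vials. I'll come down to about 8 mm above the cover.

send_rows --deltas '[{"dx": 40,"dy": 2,"dz": 5,"ax": 0,"ay": 0,"az": 0,"fingers": 0},{"dx": 40,"dy": 0,"dz": 0,"ax": 0,"ay": 0,"az": 0,"fingers": 0},{"dx": 28,"dy": 0,"dz": 0,"ax": 0,"ay": 0,"az": 0,"fingers": 0},{"dx": 10,"dy": 0,"dz": 0,"ax": 0,"ay": 0,"az": 0,"fingers": 0},{"dx": 0,"dy": 0,"dz": 0,"ax": 0,"ay": 0,"az": 0,"fingers": 0},{"dx": 0,"dy": 0,"dz": 0,"ax": 0,"ay": 0,"az": 0,"fingers": 0}]'

```text
clock: 2.95
tool_pos: [0.5289, 0.204, 0.1349]
orientation: [115.6, 89.9, 32.0]
force: [0.5, 0.6, 0.8]
opening: 0.0006
```

send_rows --deltas '[{"dx": 4,"dy": 0,"dz": 0,"ax": 0,"ay": 0,"az": 0,"fingers": 0},{"dx": 4,"dy": 0,"dz": 0,"ax": 0,"ay": 0,"az": 0,"fingers": 0},{"dx": 0,"dy": 0,"dz": 0,"ax": 0,"ay": 0,"az": 0,"fingers": 0}]'

```text
clock: 3.32
tool_pos: [0.528, 0.2033, 0.1253]
orientation: [-69.7, 90.0, -153.3]
force: [-0.6, 0.2, 0.3]
opening: 0.0001
```

send_rows --deltas '[{"dx": 1.5,"dy": 0,"dz": 0,"ax": 0,"ay": 0,"az": 0,"fingers": 0},{"dx": 0,"dy": 0,"dz": 0,"ax": 0,"ay": 0,"az": 0,"fingers": 0}]'

```text
clock: 3.58
tool_pos: [0.5282, 0.2034, 0.1241]
orientation: [-33.1, 90.0, -116.7]
force: [-0.4, 0.3, 0.1]
opening: 0.0003
```

send_rows --deltas '[{"dx": 1,"dy": 0,"dz": 0,"ax": 0,"ay": 0,"az": 0,"fingers": 0},{"dx": 0,"dy": 0,"dz": 0,"ax": 0,"ay": 0,"az": 0,"fingers": 0}]'

```text
clock: 3.82
tool_pos: [0.5282, 0.2034, 0.1231]
orientation: [-56.9, 90.0, -140.5]
force: [-1.1, -0.6, 1.5]
opening: 0.0006
```

send_rows --deltas '[{"dx": 1,"dy": 0,"dz": 0,"ax": 0,"ay": 0,"az": 0,"fingers": 0},{"dx": 0,"dy": 0,"dz": 0,"ax": 0,"ay": 0,"az": 0,"fingers": 0}]'

```text
clock: 4.08
tool_pos: [0.5281, 0.2034, 0.122]
orientation: [-76.5, 90.0, -160.1]
force: [-1.2, -0.7, 1.0]
opening: 0.0006
```

send_rows --deltas '[{"dx": 1,"dy": 0,"dz": 0,"ax": 0,"ay": 0,"az": 0,"fingers": 0},{"dx": 0,"dy": 0,"dz": 0,"ax": 0,"ay": 0,"az": 0,"fingers": 0}]'

```text
clock: 4.32
tool_pos: [0.5281, 0.2034, 0.121]
orientation: [-71.7, 90.0, -155.3]
force: [-0.8, -0.2, 0.3]
opening: 0.0003
```

send_rows --deltas '[{"dx": 1,"dy": 0,"dz": 0,"ax": 0,"ay": 0,"az": 0,"fingers": 0},{"dx": 0,"dy": 0,"dz": 0,"ax": 0,"ay": 0,"az": 0,"fingers": 0}]'

```text
clock: 4.58
tool_pos: [0.5282, 0.2034, 0.1199]
orientation: [-60.8, 90.0, -144.4]
force: [-0.9, -0.8, 0.6]
opening: 0.0005
```

send_rows --deltas '[{"dx": 1,"dy": 0,"dz": 0,"ax": 0,"ay": 0,"az": 0,"fingers": 0},{"dx": 0,"dy": 0,"dz": 0,"ax": 0,"ay": 0,"az": 0,"fingers": 0}]'

```text
clock: 4.82
tool_pos: [0.5282, 0.2034, 0.119]
orientation: [-30.0, 90.0, -113.6]
force: [-0.8, -0.4, 1.1]
opening: 0.0007
```

The tips are nominally 6 mm below the top with no clear force, so I'll look.

Run:
```python
from plant import ctrl
import cv2
s=ctrl.snapshot("scene")["image"]
cv2.imwrite("pics/s3.png",cv2.resize(s[170:320,260:460],None,fx=4,fy=4,interpolation=cv2.INTER_CUBIC))
cv2.imwrite("pics/w3.png",ctrl.snapshot("wrist")["image"])
```

```text
(no output)
```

View pics/s3.png

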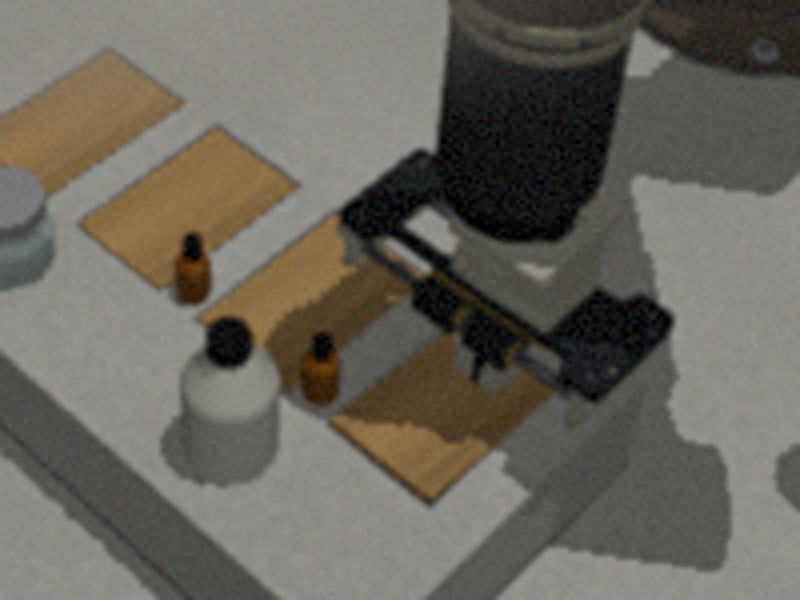

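View pics/w3.png

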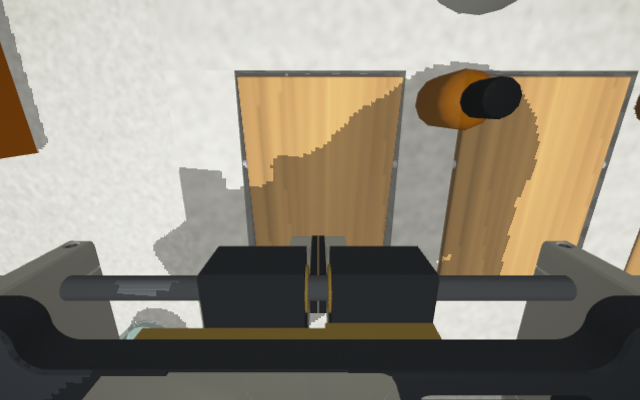

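send_rows --deltas '[{"dx": 1,"dy": 0,"dz": 0,"ax": 0,"ay": 0,"az": 0,"fingers": 0},{"dx": 0,"dy": 0,"dz": 0,"ax": 0,"ay": 0,"az": 0,"fingers": 0}]'

```text
clock: 5.18
tool_pos: [0.5282, 0.2034, 0.118]
orientation: [68.3, 90.0, -15.3]
force: [-0.5, -0.4, 1.9]
opening: 0.0005
```

send_rows --deltas '[{"dx": 1,"dy": 0,"dz": 0,"ax": 0,"ay": 0,"az": 0,"fingers": 0},{"dx": 0,"dy": 0,"dz": 0,"ax": 0,"ay": 0,"az": 0,"fingers": 0}]'

```text
clock: 5.42
tool_pos: [0.5283, 0.2034, 0.117]
orientation: [96.7, 90.0, 13.1]
force: [-0.1, 0.6, 1.1]
opening: 0.0004
```

send_rows --deltas '[{"dx": 1,"dy": 0,"dz": 0,"ax": 0,"ay": 0,"az": 0,"fingers": 0},{"dx": 0,"dy": 0,"dz": 0,"ax": 0,"ay": 0,"az": 0,"fingers": 0}]'

```text
clock: 5.68
tool_pos: [0.5283, 0.2034, 0.1161]
orientation: [100.1, 90.0, 16.5]
force: [-0.8, -0.2, 2.7]
opening: 0.0005
```

Run:
```python
from plant import ctrl
import cv2
s=ctrl.snapshot("scene")["image"]
cv2.imwrite("pics/s4.png",cv2.resize(s[170:320,260:460],None,fx=4,fy=4,interpolation=cv2.INTER_CUBIC))
w=ctrl.snapshot("wrist")["image"];cv2.imwrite("pics/w4.png",cv2.resize(w[40:260,210:640],None,fx=1.8,fy=1.8))
```

```text
(no output)
```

View pics/s4.png

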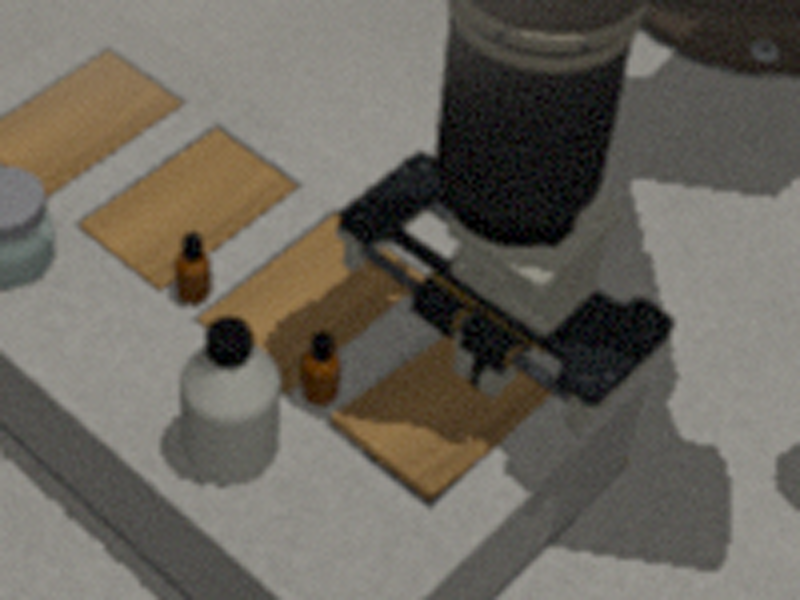

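View pics/w4.png

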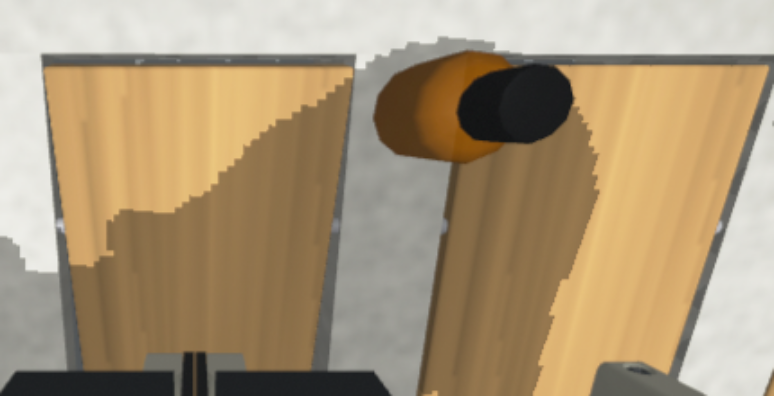

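Run:
```python
from plant import ctrl
import cv2,numpy as np
from h import *
a=cv2.imread("pics/scene2.png");o=ctrl.get_obs();b=ctrl.snapshot("scene")["image"]
ms=[]
for im in (a,b):
    m=cv2.inRange(cv2.cvtColor(im,cv2.COLOR_BGR2HSV),(8,70,40),(25,255,255))
    print([ (r,np.flatnonzero(m[r,340:410]).max(initial=-1)+340,np.flatnonzero(m[r,340:410]).min(initial=-1)+340) for r in (284,287,290,292,294,295,296)])
w=ctrl.snapshot("wrist");H=np.array(w["hand_eye"]);print(H.round(3),w["fx"],w["cx"],w["cy"])
R=Ro.from_euler("xyz",o["orientation"],degrees=True).as_matrix();T=np.eye(4);T[:3,:3]=R;T[:3,3]=o["tool_pos"]
W=np.linalg.inv(T@H)
y=np.radians(6.4);ex=np.array([np.cos(y),np.sin(y)]);ey=np.array([-ex[1],ex[0]])
def pr(p):
    c=W[:3,:3]@p+W[:3,3];return (c[:2]/c[2]*w["fx"]+[w["cx"],w["cy"]]).round(1)
for n,C in (("c1",(562.8,206.8)),("c2",(576.2,92.7))):
  for z in(100,107):
    print(n,z,[pr(np.r_[(C+65*ex+s*ey),z]/1000) for s in(40,-40)])
# finger tip projection
for d in (20,25): print("tip",pr((T@np.r_[d/1000,0,0,1])[:3]))
```

```text
[(284, np.int64(380), np.int64(339)), (287, np.int64(376), np.int64(339)), (290, np.int64(373), np.int64(339)), (292, np.int64(371), np.int64(339)), (294, np.int64(369), np.int64(339)), (295, np.int64(368), np.int64(339)), (296, np.int64(367), np.int64(339))]
[(284, np.int64(379), np.int64(339)), (287, np.int64(376), np.int64(339)), (290, np.int64(373), np.int64(339)), (292, np.int64(370), np.int64(339)), (294, np.int64(368), np.int64(339)), (295, np.int64(339), np.int64(339)), (296, np.int64(339), np.int64(339))]
[[-0.001 -0.305  0.952 -0.135]
 [ 0.    -0.952 -0.305  0.083]
 [ 1.     0.     0.001  0.001]
 [ 0.     0.     0.     1.   ]] 281.6260114749447 317.71201629424235 199.7647057734509
c1 100 [array([235.4,  73.1]), array([397.7,  73.2])]
c1 107 [array([231.3,  71.2]), array([401.7,  71.3])]
c2 100 [array([468.6,  71.9]), array([630.9,  72. ])]
c2 107 [array([476.2,  70. ]), array([646.7,  70.1])]
tip [315.9 250.7]
tip [316.  246.9]
```

In the scene image, cover1's far corner has shifted from row 296 to 294, so it may be tilting. The force is low, so I'll go on a few mm and watch it.

send_rows --deltas '[{"dx": 1,"dy": 0,"dz": 0,"ax": 0,"ay": 0,"az": 0,"fingers": 0},{"dx": 0,"dy": 0,"dz": 0,"ax": 0,"ay": 0,"az": 0,"fingers": 0}]'

```text
clock: 6.12
tool_pos: [0.5283, 0.2035, 0.1151]
orientation: [101.2, 90.0, 17.6]
force: [-0.1, -0.8, 1.1]
opening: 0.0002
```

send_rows --deltas '[{"dx": 1,"dy": 0,"dz": 0,"ax": 0,"ay": 0,"az": 0,"fingers": 0},{"dx": 0,"dy": 0,"dz": 0,"ax": 0,"ay": 0,"az": 0,"fingers": 0}]'

```text
clock: 6.38
tool_pos: [0.5283, 0.2035, 0.1141]
orientation: [111.5, 90.0, 27.9]
force: [0.3, 0.3, 1.8]
opening: 0.0009
```

send_rows --deltas '[{"dx": 1,"dy": 0,"dz": 0,"ax": 0,"ay": 0,"az": 0,"fingers": 0},{"dx": 0,"dy": 0,"dz": 0,"ax": 0,"ay": 0,"az": 0,"fingers": 0}]'

```text
clock: 6.62
tool_pos: [0.5283, 0.2035, 0.113]
orientation: [136.5, 90.0, 52.9]
force: [0.4, -0.3, 3.0]
opening: 0.0003
```

Run:
```python
from plant import ctrl
import cv2
s=ctrl.snapshot("scene")["image"]
cv2.imwrite("pics/s5.png",cv2.resize(s[210:320,330:460],None,fx=5,fy=5,interpolation=cv2.INTER_CUBIC))
w=ctrl.snapshot("wrist")["image"];cv2.imwrite("pics/w5.png",cv2.resize(w[40:260,210:640],None,fx=1.8,fy=1.8))
```

```text
(no output)
```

View pics/s5.png

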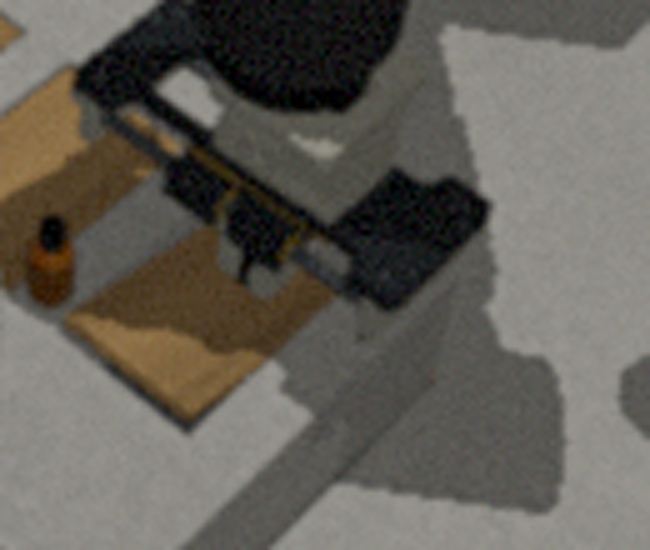

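View pics/w5.png

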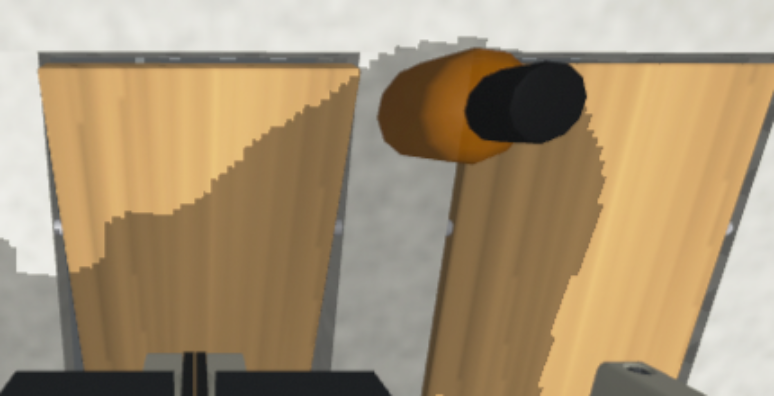

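Cover1 is rocking: its far-edge gap is wider than cover2's, and the force is only about 2 N at 12 mm down. I'll push it open in stages, watching the force.

send_rows --deltas '[{"dx": 3,"dy": 0,"dz": 0,"ax": 0,"ay": 0,"az": 0,"fingers": 0},{"dx": 3,"dy": 0,"dz": 0,"ax": 0,"ay": 0,"az": 0,"fingers": 0},{"dx": 3,"dy": 0,"dz": 0,"ax": 0,"ay": 0,"az": 0,"fingers": 0},{"dx": 0,"dy": 0,"dz": 0,"ax": 0,"ay": 0,"az": 0,"fingers": 0}]'

```text
clock: 7.22
tool_pos: [0.5278, 0.2032, 0.1035]
orientation: [-69.1, 89.9, -152.7]
force: [-0.3, 0.5, 0.8]
opening: 0.0007
```

send_rows --deltas '[{"dx": 3,"dy": 0,"dz": 0,"ax": 0,"ay": 0,"az": 0,"fingers": 0},{"dx": 3,"dy": 0,"dz": 0,"ax": 0,"ay": 0,"az": 0,"fingers": 0},{"dx": 3,"dy": 0,"dz": 0,"ax": 0,"ay": 0,"az": 0,"fingers": 0},{"dx": 3,"dy": 0,"dz": 0,"ax": 0,"ay": 0,"az": 0,"fingers": 0},{"dx": 0,"dy": 0,"dz": 0,"ax": 0,"ay": 0,"az": 0,"fingers": 0}]'

```text
clock: 7.85
tool_pos: [0.5279, 0.2032, 0.0916]
orientation: [-66.4, 89.9, -150.0]
force: [-0.1, -0.4, 0.9]
opening: 0.0004
```

Run:
```python
from plant import ctrl
import cv2
s=ctrl.snapshot("scene")["image"]
cv2.imwrite("pics/s6.png",cv2.resize(s[210:320,330:460],None,fx=5,fy=5,interpolation=cv2.INTER_CUBIC))
```

```text
(no output)
```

View pics/s6.png

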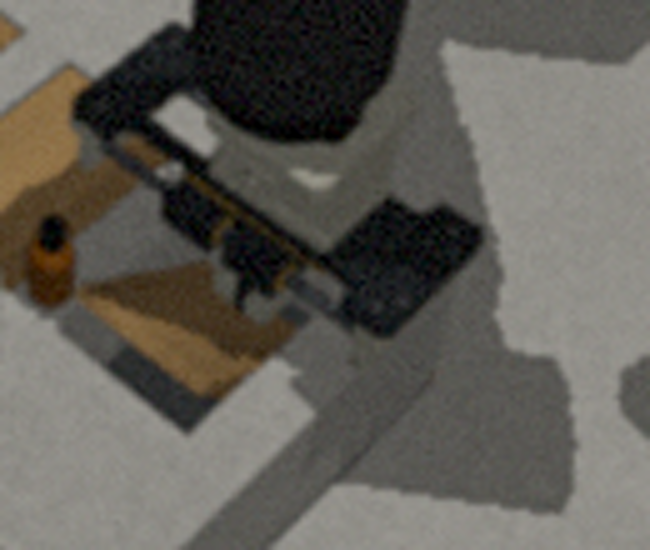

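Cover1 is well on its way: the far-edge gap is now plainly dark. Next comes the rest of the push, to about 51 mm below the top.

send_rows --deltas '[{"dx": 3,"dy": 0,"dz": 0,"ax": 0,"ay": 0,"az": 0,"fingers": 0},{"dx": 3,"dy": 0,"dz": 0,"ax": 0,"ay": 0,"az": 0,"fingers": 0},{"dx": 3,"dy": 0,"dz": 0,"ax": 0,"ay": 0,"az": 0,"fingers": 0},{"dx": 2,"dy": 0,"dz": 0,"ax": 0,"ay": 0,"az": 0,"fingers": 0},{"dx": 0,"dy": 0,"dz": 0,"ax": 0,"ay": 0,"az": 0,"fingers": 0}]'

```text
clock: 8.52
tool_pos: [0.528, 0.2033, 0.0807]
orientation: [-63.3, 90.0, -146.9]
force: [0.3, -0.5, 0.9]
opening: 0.0005
```

send_rows --deltas '[{"dx": 2,"dy": 0,"dz": 0,"ax": 0,"ay": 0,"az": 0,"fingers": 0},{"dx": 2,"dy": 0,"dz": 0,"ax": 0,"ay": 0,"az": 0,"fingers": 0},{"dx": 2,"dy": 0,"dz": 0,"ax": 0,"ay": 0,"az": 0,"fingers": 0},{"dx": 0,"dy": 0,"dz": 0,"ax": 0,"ay": 0,"az": 0,"fingers": 0}]'

```text
clock: 9.02
tool_pos: [0.528, 0.2034, 0.0748]
orientation: [-69.8, 90.0, -153.4]
force: [0.1, 0.8, 1.9]
opening: 0.0002
```

send_rows --deltas '[{"dx": 2,"dy": 0,"dz": 0,"ax": 0,"ay": 0,"az": 0,"fingers": 0},{"dx": 0,"dy": 0,"dz": 0,"ax": 0,"ay": 0,"az": 0,"fingers": 0},{"dx": -4,"dy": 0,"dz": 0,"ax": 0,"ay": 0,"az": 0,"fingers": 0},{"dx": -10,"dy": 0,"dz": 0,"ax": 0,"ay": 0,"az": 0,"fingers": 0},{"dx": -20,"dy": 0,"dz": 0,"ax": 0,"ay": 0,"az": 0,"fingers": 0},{"dx": -40,"dy": 0,"dz": 0,"ax": 0,"ay": 0,"az": 0,"fingers": 0},{"dx": -40,"dy": 0,"dz": 0,"ax": 0,"ay": 0,"az": 0,"fingers": 0},{"dx": -40,"dy": 0,"dz": 0,"ax": 0,"ay": 0,"az": 0,"fingers": 0},{"dx": 0,"dy": -40,"dz": 0,"ax": 0,"ay": 0,"az": 0,"fingers": 0},{"dx": 0,"dy": -40,"dz": 0,"ax": 0,"ay": 0,"az": 0,"fingers": 0},{"dx": 0,"dy": -20,"dz": 0,"ax": 0,"ay": 0,"az": 0,"fingers": 0},{"dx": 0,"dy": 0,"dz": 0,"ax": 0,"ay": 0,"az": 0,"fingers": 0}]'

```text
clock: 10.52
tool_pos: [0.4282, 0.1923, 0.2281]
orientation: [127.6, 89.9, 44.1]
force: [0.7, -0.1, -0.4]
opening: 0.0004
```

Run:
```python
from plant import ctrl
import cv2
im=ctrl.snapshot("scene")["image"];cv2.imwrite("pics/s7.png",im)
cv2.imwrite("pics/s7c.png",cv2.resize(im[170:320,240:440],None,fx=4,fy=4,interpolation=cv2.INTER_CUBIC))
im=ctrl.snapshot("top")["image"];cv2.imwrite("pics/t7c.png",cv2.resize(im[90:220,180:400],None,fx=3.6,fy=3.6,interpolation=cv2.INTER_CUBIC))
```

```text
(no output)
```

View pics/s7c.png

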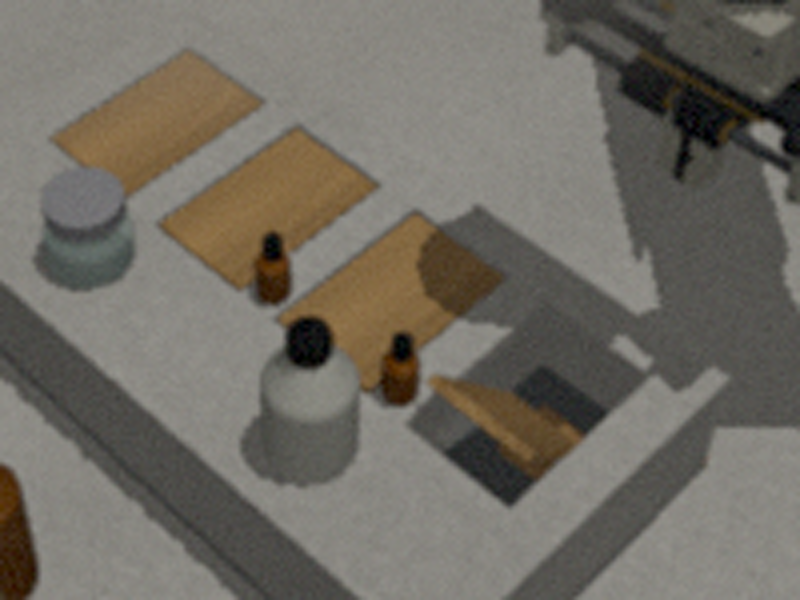

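View pics/t7c.png

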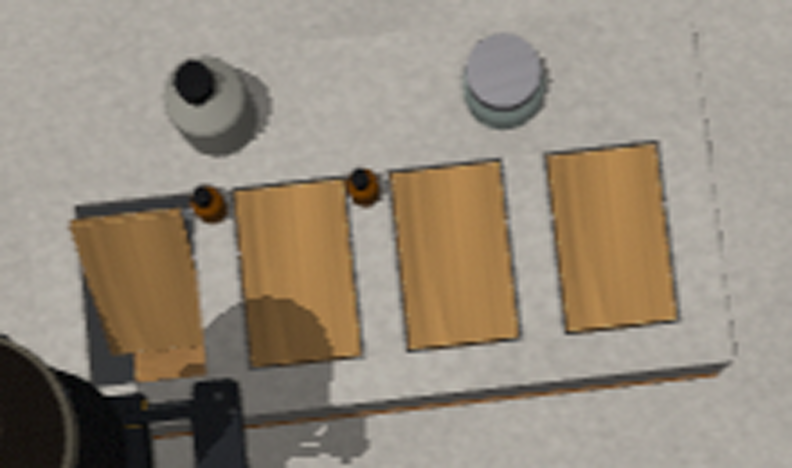

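The views show cover1 steeply open with its far edge raised, the other covers flush and everything standing. I'll measure the angle from the far-edge corners seen in the two views.

Run:
```python
from plant import ctrl
import numpy as np
from h import *
y=np.radians(6.4);ex=np.array([np.cos(y),np.sin(y),0]);ey=np.array([-ex[1],ex[0],0]);C=np.array([.5628,.2068,.1]);P=C+.02*ex
def hit(s,uv,side):
    R=np.array(s["R"]);c=-R.T@np.array(s["t"]);d=R.T@np.array([(uv[0]-s["cx"])/s["fx"],(uv[1]-s["cy"])/s["fy"],1])
    # plane through cover side: ey.(X-C)=side*0.04
    X=c+d*((side*.04-ey@(c-C))/(ey@d)); return X
S=ctrl.snapshot("scene");T=ctrl.snapshot("top")
def tri(a,b):
    A=[];B=[]
    for s,uv in((T,a),(S,b)):
        R=np.array(s["R"]);t=np.array(s["t"])
        for k,(u,c,f) in enumerate(((uv[0],s["cx"],s["fx"]),(uv[1],s["cy"],s["fy"]))):
            g=(u-c)/f; A.append(R[k]-g*R[2]);B.append(g*t[2]-t[k])
    return np.linalg.lstsq(np.array(A),np.array(B),rcond=None)[0]
ca=(180+182/3.6,90+208/3.6);cb=(240+432/4,170+378/4)
for n,X in (("tri right far",tri(ca,cb)),("scene right",hit(S,cb,-1)),("top left",hit(T,(180+70/3.6,90+220/3.6),1)),("top right",hit(T,ca,-1)),
            ("tri left far",tri((180+70/3.6,90+220/3.6),(240+530/4,170+458/4)))):
    v=X-P; dx=v@ex*1000;dz=v[2]*1000
    print(n,"x %.1f y %.1f z %.1f len %.1f ang %.1f"%(dx,v@ey*1000,dz,np.hypot(dx,dz),np.degrees(np.arctan2(dz,dx))))
```

```text
tri right far x 28.3 y -39.9 z 30.9 len 41.9 ang 47.4
scene right x 23.5 y -40.0 z 25.8 len 34.9 ang 47.6
top left x 32.6 y 40.0 z 22.7 len 39.7 ang 34.9
top right x 33.1 y -40.0 z 17.7 len 37.5 ang 28.2
tri left far x 29.8 y 39.3 z 30.9 len 42.9 ang 46.0
```

Run:
```python
from plant import ctrl
print(ctrl.get_obs()["force"]); print(ctrl.close_job())
```

```text
[ 0.49302387 -0.51636887 -0.90343798]
the job is handed in; nothing more can be done
None
```

Cover1 is the one that rocks. It now stands open at about 46–47 degrees, and the job is handed in with the hand clear, fingertips about 10 cm above the riser top and 10 cm back toward the robot.

- **Finding it:** I pressed cover1 first, in 1 mm steps. It kept giving well past the 0.05 rad limit of a propped cover, with readings of at most 3 N, so I left the other three unpressed.
- **Opening it:** I pushed the fingertips down to about 52 mm below the riser top. No reading went above 3 N. I then withdrew straight up and back.
- **Opening angle:** Locating the cover's far corners in the top and scene views together gave 47.4° and 46.0°, in line with the depth pushed. Using the top view alone on an assumed side plane gave 28° and 35°. I discounted those because that camera looks almost along the plane. The scene view alone gave 47.6°, though the far edge came out at 35 mm from the pivot there, against 45 mm expected.
- **Everything else:** In the final pictures the other covers are flush. The vials, flask and jar stand where they were. The beaker, tape ring and amber bottle were outside the final close-ups, but the arm did not come down near them.

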